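# Refit the return spring of a source shutter

## Robot

A 6-joint arm with a two-finger parallel gripper is mounted at the origin on a cart in front of the work surface, level with it; the furniture and walls round the work are solid. World frame = base frame: x ahead of the robot, y to its left, z up, the work surface at z = 0. Lengths are in m, angles in degrees, forces in N, time in s.
With the tool pointing down it reaches from about 0.425 to 0.95 m from the base axis. Payload 14.7 kg.
Tool frame: the origin (TCP) lies at the very end of the fingers, on their centre line; the grasp point (between the pads) lies 19 mm behind it; z points along the fingers, y is the line along which they close (so a half turn about z gives the same grasp; the last joint's range is limited). The gripper opens to 85 mm and grips with 20 to 120 N. Pads are 22 mm wide; open, the fingers measure 114 mm over their backs; the gripper's body (76 mm by 85 mm) begins 54 mm behind the grasp point. The pads swing forward as they close: fully open they stand 13 mm farther back than shut.
Start: joints at [67.861, 27.513, 91.461, -0, 61.026, -2.67], TCP at [0.217, 0.613, 0.231] pointing down, gripper open.
Joint ranges: [-157.49, 157.49], [-46.99, 117.5], [13.45, 153.17], [-89.5, 269.5], [5.16, 153.95], [-167.48, 167.48]. Speed limits (degrees/s): [108.29, 108.29, 136.94, 172.46, 172.46, 172.46].

## Interface

Orientations are given as [roll, pitch, yaw] about the fixed x, y, z axes, in that order (R = Rz(yaw) Ry(pitch) Rx(roll)).
In Python, from station import observe, get_image, job_done gives the robot as it stands.
- The arm moves only by the tool drive_tool, never from a script. Its arguments are lists of equal length, an entry for each row: "delta_pos": the shift along the world's x, y, z in mm, a list of three; "rot": the turn, a rotation vector about the world's x, y, z in degrees, a list of three. A call has 1 to 20 rows; each row is the pose to reach, as a shift and turn from the pose commanded when the call began; what a row does not reach only later rows make up. A row lasts 1/10 s, in which the tool goes at most 50 mm and 8.59 degrees, less where a joint would pass 70% of its speed; a pose out of reach is approached as far as the arm can. A call with a gripper value outside its range is refused whole. "jaw" is the finger opening in mm, from 0 to 85.4, set as the call begins (left out, the last holds). The fingers move at their own pace and stop on an object; "squeeze" is the grip in N (left out, the last holds). Time passes only in rows, so rows that repeat a pose let the fingers close. It gives the time, the measured TCP pose, the force, the opening and the grip force at its end, in the units of the state.
- observe(): the state, without advancing time (a new reading comes with each control period).
- get_image(name): name is "side" or "top" or "wrist"; returns a dict with "frame" (384x512x3 uint8, red, green, blue), "mtx" (3x3 intrinsics, pixels), "rvec" (rotation vector, rad) and "tvec" (3), from world to camera coordinates, as OpenCV has them. Camera axes: x right, y down, z forward; pixel columns grow to the right and rows downward; lengths in m; the calibration is good to about 2 mm. A picture is of the moment at which its call begins. There is no depth.
- job_done(): hands the job in; it is judged then, once.
The state is a dict: "clock": time; "joint_positions": joint angles; "joint_velocities": joint speeds; "joint_torque": joint torques, N m; "tcp_pos": TCP position; "eef_rot": TCP orientation; "ft_force": force on the tool from outside, world axes, zero at the start; "ft_torque": the same for the moment, N m; "finger_gap": opening from 0.0 (shut) to 1.0 (fully open); "grip_force": force on a finger pad.
Only numpy, scipy, OpenCV 4.12 (cv2) and the standard library are available. Lean on these libraries where they do the work, as an engineer would, in place of code of your own. Each camera call takes 0.05 s, during which the arm holds its last target. There are 200 camera calls.

## Task

Refit the return spring of the check-source shutter: take the forked spring puller, catch the spring's loose hook with it, stretch the spring and drop the hook over the head of the anchor post, so that it sits down in the post's neck and holds the shutter closed against its stop. Pull the spring with the puller, not with the fingers, then lay the puller back down flat on the desk beside the unit, and leave the tin, the multimeter and the hex keys where they are.

Things in the scene. Friction and masses are not known exactly. Their poses are not given: they have to be found in the camera images.
- shutter_unit: Check-source shutter unit, heavy, fixed: aluminium plate 8 mm thick, z up from its underside (2 mm over the desk). In its frame (mm) the plate spans x -90 to 105, y -75 to 75; pivot of the shutter arm at x -45, y -10; source pot, 42 across, top z 30, at x -45, y 50; microswitch 28 x 12, top z 32, at x 20, y 18; adjusting slot along y -45, x 42 to 98. Nothing is higher than 51 mm.
- slot_middle (a point): Middle of the adjusting slot (unit's frame x 70, y -45, z 8 mm), axes as the unit's. The upright anchor post is clamped in it, its axis -14 to +14 mm along x from here, not reported: look or feel. Unit's frame: 12 mm foot, 20 mm flange, to z 31, 6 mm neck to z 44, domed head 9.6 mm to z 51. The fork at 40 degrees, drawn to -x, seat 20 mm above here, stops with its seat 7.6 mm beyond the axis.
- shutter (a joint): Angle of the shutter arm, a flat steel lever with an upright pivot: 0 = closed on its stop, blade over the pot; grows to 0.62 as it opens (clockwise from above). Little friction (0.02 N m). The spring hangs on a pin on its short end, 35 mm from the pivot. Pulling the hook towards the post first swings the arm closed, then stretches the spring.
- blade_centre (a point): Top centre of the shutter arm's round blade, 38 mm across, 60 mm from the pivot, 35 mm over the unit's underside.
- spring: The extension spring; origin at the pin on the shutter arm (unit's frame: x -45, y -45, z 46 mm when closed), about which it swings freely sideways (stops 0.6 rad either side of square to the arm) and tips -9 to +17 degrees; it rests about level. x: level, towards the hook. Wire 3 mm; coil 15 mm in diameter, 9 to 43 mm from the pin when slack; then a straight neck to 58 mm, then the hook.
- hook_neck (a point): Middle of the 15 mm straight neck of wire (3 mm thick) between coil and hook; x along the spring away from the pin, z up. 50.5 mm from the pin when slack; hooked, 76 to 104 mm as the post stands. The fork straddles the neck from above and pulls on the hook's round shoulders; raised before it is under tension it leaves the hook behind.
- hook_eye (a point): Centre of the hook, a flat level loop of wire (a 3 mm gap at its side): clear inside 13 mm across and 19 mm along the spring, 18.5 mm beyond hook_neck; x along the spring. Hooked and let go, its far inner end bears on the post's neck and this point lies 6.5 mm from the post's axis towards the pin. The spring pulls with 140 N per m of stretch (3.6 to 7.5 N hooked); hard end at 120 mm.
- puller: Forked spring puller, about 90 g, lying flat: wooden handle 100 long (x -50 to 50 mm), 20 wide, 28 tall; origin at the centre of its underside, x along the tool to the fork, z up. A 5 mm rod runs from the handle at z 19 to x 115 and there bends 65 degrees downward into the fork. In use the handle is raised on the post's side, the rod sloping down over the post to the fork; pull towards the handle.
- puller_grip (a point): Point in the handle to grip, across its 20 mm width; 15, 0, 14 mm in the puller's frame. In that frame the wire's seat in the fork, against the cross bridge, is at 118.5, 0, 11.5. Two prongs, 3.6 mm thick, reach 11.5 mm beyond it, 5.4 mm apart inside at the bridge, 8.4 at the tips; upright when the rod slopes 25 degrees down; at 40 they hook under the pull, under 25 the wire slips off.
- parts_tin: Shallow tin of screws, 66 mm across, 20 tall; origin at the centre of its underside. Leave alone.
- multimeter: Hand multimeter, 150 x 78 x 47 mm; origin at the centre of its underside. Leave alone.
- hex_key_set: Folding hex-key set, 85 x 24 x 20 mm; origin at the centre of its underside. Leave alone.

How it is judged:
By the outcome, as a careful person would: the job done as asked, in the order asked, and still so for the second after the job is handed in, with the robot touching nothing.
It also fails if it takes over 58 s, if anything falls off the work surface, if the arm or the gripper's body presses on something with over 40 N, if the wrist force passes 120 N, or if a joint passes its speed limit or range.

## Working session

There is one attempt and no reset: what is moved stays moved. The work goes in short steps, Python scripts to look and compute and a tool call to move; the robot and the scene stay as the last step left them, time stands still between calls to the robot, and variables do not carry over. Pictures are saved under pics/ and viewed, at most 10 in all, crops included, and the job is handed in when it is done.

Besides the shell and the picture viewer there is one more tool, called by a JSON object that holds its "op" and its "data", one argument or row to a line. drive_tool: Moves the arm, as the interface text tells. Its arguments: {"type":"object","properties":{"delta_pos":{"type":"array","items":{"type":"array","items":{"type":"number"}}},"rot":{"type":"array","items":{"type":"array","items":{"type":"number"}}},"jaw":{"type":"number"},"squeeze":{"type":"number"}},"required":["delta_pos","rot"]}

```bash
mkdir -p pics; cat > h.py <<'E'
import numpy as np, cv2, pickle
from station import observe, get_image, job_done
def cap(n,save):
    im=get_image(n); pickle.dump(im,open(f'pics/{save}.pkl','wb')); return im
def load(s): return pickle.load(open(f'pics/{s}.pkl','rb'))
def ray(im,u,v):
    R=cv2.Rodrigues(np.array(im['rvec'],float))[0]; t=np.array(im['tvec'],float).reshape(3)
    d=R.T@np.linalg.inv(im['mtx'])@np.array([u,v,1.]); return -R.T@t,d
def onz(im,u,v,z):
    c,d=ray(im,u,v); return c+d*(z-c[2])/d[2]
def proj(im,P):
    return cv2.projectPoints(np.array(P,float).reshape(-1,3),np.array(im['rvec'],float),np.array(im['tvec'],float),np.array(im['mtx'],float),None)[0].reshape(-1,2)
def tri(rs):
    A=0;b=0
    for c,d in rs:
        d=d/np.linalg.norm(d);M=np.eye(3)-np.outer(d,d);A=A+M;b=b+M@c
    return np.linalg.solve(A,b)
def png(im,name,box=None,s=1):
    f=im['frame'][:,:,::-1]
    if box: f=f[box[1]:box[3],box[0]:box[2]]
    cv2.imwrite(f'pics/{name}.png',cv2.resize(f,None,fx=s,fy=s,interpolation=cv2.INTER_CUBIC))
E
python3 - <<'E'
from h import *
o=observe();print({k:np.round(v,3) for k,v in o.items()})
for n in('top','side'):
    im=cap(n,n+'0');png(im,n+'0',s=1.5)
    c,d=ray(im,256,192);print(n,c,d,im['mtx'][0,0])
E
```

```text
{'clock': np.float64(0.0), 'joint_positions': array([ 6.7861e+01,  2.7549e+01,  9.1493e+01,  1.0000e-03,  6.1025e+01,
       -2.6710e+00]), 'joint_velocities': array([-0.054, -0.002,  0.001,  0.055,  0.004, -0.025]), 'joint_torque': array([ 0.0000e+00, -9.5065e+01, -4.3018e+01,  0.0000e+00,  1.3000e-02,
        0.0000e+00]), 'tcp_pos': array([0.216, 0.612, 0.231]), 'eef_rot': array([-1.79932e+02, -4.00000e-03,  1.60532e+02]), 'ft_force': array([ 0.463, -0.934, -0.705]), 'ft_torque': array([ 0.003, -0.018,  0.016]), 'grip_force': np.float64(0.0), 'finger_gap': np.float64(0.993)}
top [0.46453685 0.19797424 0.96434533] [ 0.05917758  0.01041825 -0.99819647] 434.53439203064454
side [ 0.5137069  -0.48539147  0.62971736] [ 0.04160942  0.78983517 -0.61235868] 349.1431295325967
```

View pics/top0.png

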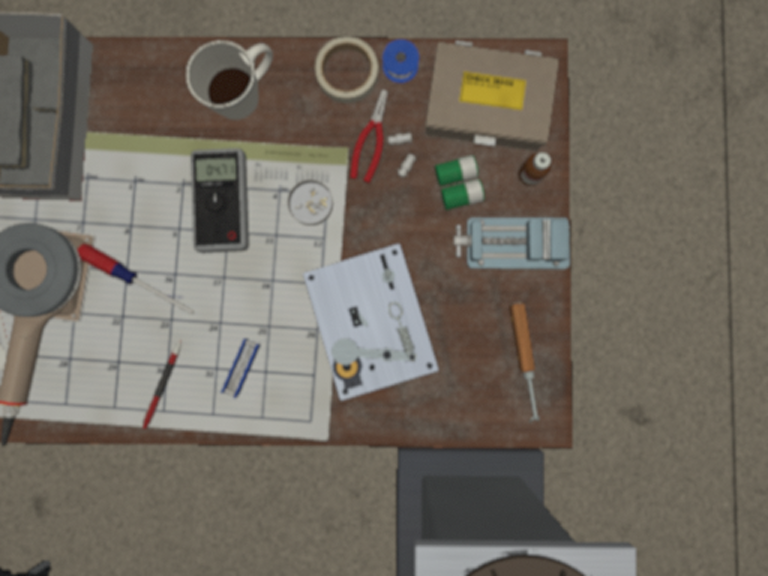

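View pics/side0.png

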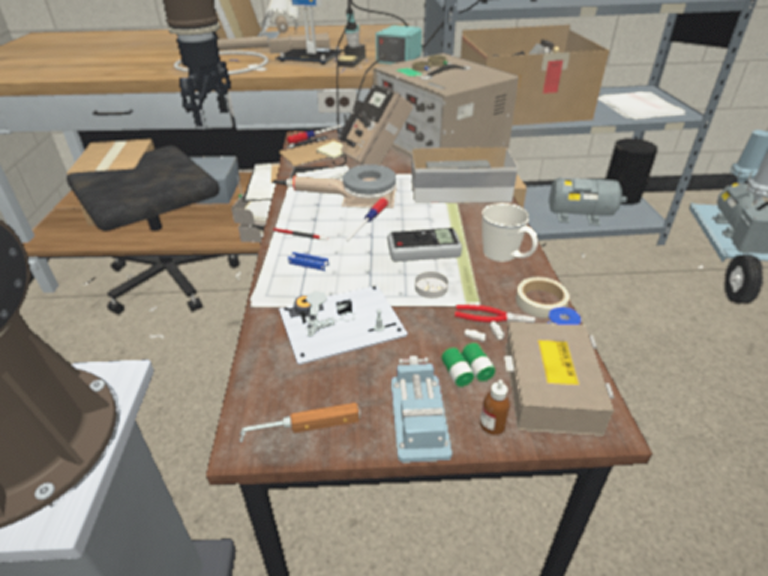

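Top view (1.5x px): unit plate centred about (370,322), pot at (347,370), pin about (410,357), loose hook about (395,312), post about (388,270). The puller's handle runs (518,308) to (528,372) with the fork at (535,418), so it already points towards -x. Side view shows the same layout.

```bash
python3 - <<'E'
from h import *
im=load('top0');f=im['frame'];hsv=cv2.cvtColor(f,cv2.COLOR_RGB2HSV)
roi=np.zeros(f.shape[:2],np.uint8);roi[155:275,198:300]=1
# plate: low-sat bluish-white vs wood/paper
print(f[200,225],f[250,270],f[200,212],f[180,285],f[225,345],f[262,330])
m=((f[:,:,2].astype(int)-f[:,:,0]>5)&(f[:,:,2]>120)).astype(np.uint8)*roi
m=cv2.morphologyEx(m,cv2.MORPH_CLOSE,np.ones((9,9)))
c=max(cv2.findContours(m,0,2)[0],key=cv2.contourArea)
r=cv2.minAreaRect(c);B=cv2.boxPoints(r);print(r)
W=np.array([onz(im,*p,0.010) for p in B]);print(np.round(W,4))
print('edges',np.linalg.norm(W-np.roll(W,-1,0),axis=1),'centre',W.mean(0))
h=((hsv[:,:,0]>5)&(hsv[:,:,0]<18)&(hsv[:,:,1]>150)&(hsv[:,:,2]>120)).astype(np.uint8);h[:,:330]=0;h[:195]=0
c=max(cv2.findContours(h,0,2)[0],key=cv2.contourArea);r=cv2.minAreaRect(c);print('handle',r)
for p in cv2.boxPoints(r):print(p,onz(im,*p,0.02))
print('fork',onz(im,535/1.5,418/1.5,0.008))
E
```

```text
[171 178 186] [169 176 185] [168 175 183] [93 81 71] [114  78  49] [88 68 56]
((246.25830078125, 214.25440979003906), (88.3031234741211, 68.2994384765625), 73.0091781616211)
[[0.5424 0.3301 0.01  ]
 [0.5875 0.1863 0.01  ]
 [0.4025 0.1289 0.01  ]
 [0.3582 0.271  0.01  ]]
edges [0.15072802 0.193698   0.1488525  0.19342184] centre [0.47266409 0.22908633 0.01      ]Traceback (most recent call last):
  File "<stdin>", line 13, in <module>
ValueError: max() iterable argument is empty
```

```bash
python3 - <<'E'
from h import *
im=load('top0');f=im['frame'].astype(int)
print(f[225,347],f[215,346])
h=((f[:,:,0]-f[:,:,2]>75)).astype(np.uint8);h[:,:335]=0;h[:195]=0;h[290:]=0;h[:,370:]=0
c=max(cv2.findContours(h,0,2)[0],key=cv2.contourArea);r=cv2.minAreaRect(c);print('handle',r)
B=cv2.boxPoints(r)
for p in B:print(p,onz(im,*p,0.02))
print(onz(im,*r[0],0.02),'fork',onz(im,535/1.5,418/1.5,0.008))
w=get_image('wrist');print('wrist cam',ray(w,256,192),w['mtx'])
o=observe();R=cv2.Rodrigues(np.array(w['rvec'],float))[0];print(R, o['tcp_pos'])
E
```

```text
[140  96  60] [139  96  61]
handle ((348.54364013671875, 224.67041015625), (42.57875442504883, 5.955292701721191), 80.83765411376953)
[342.21402 204.1268 ] [0.4953958  0.02059974 0.02      ]
[348.09335 203.17853] [0.4975401  0.00785724 0.02      ]
[354.87326 245.21402] [ 0.40697705 -0.00620003  0.02      ]
[348.99393 246.1623 ] [0.40484666 0.00646532 0.02      ]
[0.45105216 0.00715916 0.02      ] fork [ 0.33398367 -0.01218897  0.008     ]
wrist cam (array([0.13936944, 0.63990222, 0.37411429]), array([ 0.28588029, -0.10384033, -0.95270672])) [[276.3669345    0.         256.29460287]
 [  0.         276.3669345  195.48830408]
 [  0.           0.           1.        ]]
[[ 0.33393703  0.94259433 -0.00141419]
 [ 0.89440743 -0.31639136  0.31611999]
 [ 0.29752547 -0.10682903 -0.94871816]] [0.21649767 0.61255932 0.23082819]
```

{"op": "drive_tool", "data": {
  "delta_pos": [
    [253,-413,0],
    [253,-413,0],
    [253,-413,0],
    [253,-413,0],
    [253,-413,0],
    [253,-413,0],
    [253,-413,0],
    [253,-413,0],
    [253,-413,0],
    [253,-413,0],
    [253,-413,0],
    [253,-413,0],
    [253,-413,0],
    [253,-413,0]
  ],
  "rot": [
    [0,0,28],
    [0,0,28],
    [0,0,28],
    [0,0,28],
    [0,0,28],
    [0,0,28],
    [0,0,28],
    [0,0,28],
    [0,0,28],
    [0,0,28],
    [0,0,28],
    [0,0,28],
    [0,0,28],
    [0,0,28]
  ],
  "jaw": 60,
  "squeeze": 110
}}

```text
clock: 1.55
tcp_pos: [0.469, 0.2008, 0.2312]
eef_rot: [180.0, -0.0, -171.4]
ft_force: [-0.3, -0.6, 0.2]
finger_gap: 0.7
grip_force: 0.0
```

```bash
python3 - <<'E'
from h import *
o=observe();print(o['clock'],o['tcp_pos'],o['eef_rot'],np.round(o['joint_positions'],1))
im=cap('wrist','w1');png(im,'w1',s=1.5)
E
```

```text
1.55 [0.46899297 0.20080142 0.23124378] [ 1.79994809e+02 -1.48702772e-02 -1.71383524e+02] [ 19.8  16.4 109.6   0.   54.1 -78.9]
```

View pics/w1.png

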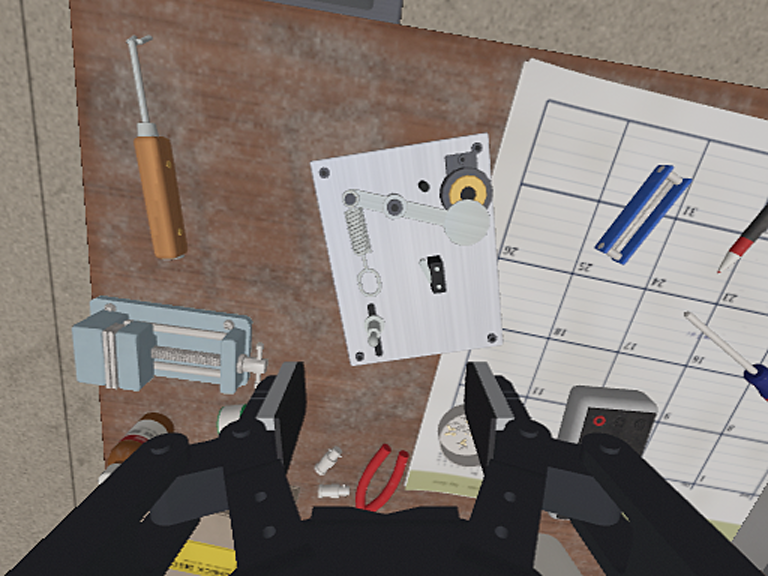

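Wrist view (1.5x px): pin (350,199), pivot (395,208), blade (466,222), hook eye (370,281), post around (374,325), puller handle (148,135)–(172,258), fork tip (140,40). I'll zoom in on the spring and post.

```bash
python3 - <<'E'
from h import *
im=load('w1');png(im,'w1z',box=(205,115,305,255-5),s=4.4)
png(im,'w1p',box=(205,180,305,250),s=8)
E
```

```text
(no output)
```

View pics/w1z.png

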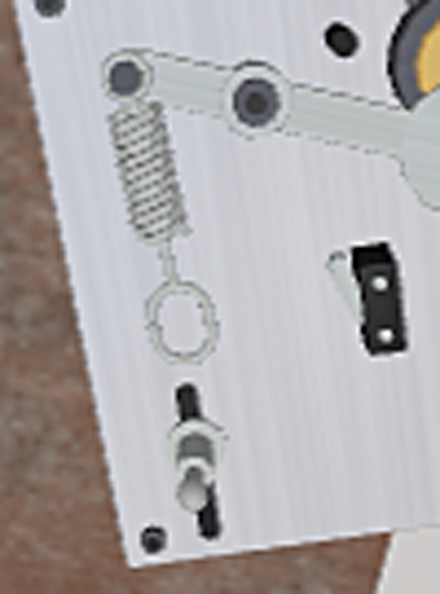

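Zoom (4.4x from (205,115)): pin (125,77), pivot (256,103), neck (168,262), eye (181,322), slot ends (187,388)–(210,535), post head about (193,488), flange about (197,440).

```bash
cat > geo.py <<'E'
from h import *
yaw=np.deg2rad(17.2);C=np.array([.47266,.22909])
ux=np.array([np.cos(yaw),np.sin(yaw)]);uy=np.array([-ux[1],ux[0]]);O=C-.0075*ux
def U(p): d=np.array(p)[:2]-O;return np.round([d@ux*1e3,d@uy*1e3],1)
def Wd(x,y): return O+ux*x/1e3+uy*y/1e3
E
python3 - <<'E'
from geo import *
im=load('w1')
g=lambda u,v:(205+(u+.5)/4.4-.5,115+(v+.5)/4.4-.5)
for n,p,z in [('pin',(125,77),.052),('pivot',(256,103),.045),('neck',(168,262),.048),('eye',(181,322),.048),('slot1',(187,388),.01),('slot2',(210,535),.01),('headtop',(193,488),.051),('flange',(195,440),.033)]:
    P=onz(im,*g(*p),z);print(n,P.round(4),U(P))
# plate corners 
f=im['frame'].astype(int)
for n,p in [('tl',(311,162)),('tr',(488,135)),('br',(502,345)),('bl',(352,366))]:
    P=onz(im,p[0]/1.5,p[1]/1.5,.01);print(n,P.round(4),U(P))
for n,p,z in [('hb',(172,258),.02),('hf',(148,135),.02),('fork',(138,40),.01)]:
    print(n,onz(im,p[0]/1.5,p[1]/1.5,z).round(4))
h=((f[:,:,0]-f[:,:,2]>70)&(f[:,:,0]>120)).astype(np.uint8);h[:,:80]=0;h[:,135:]=0;h[:80]=0;h[190:]=0
c=max(cv2.findContours(h,0,2)[0],key=cv2.contourArea);r=cv2.minAreaRect(c);print(r)
for p in cv2.boxPoints(r):print(p,onz(im,*p,.02).round(4))
E
```

```text
pin [0.4228 0.167  0.052 ] [-58.5 -44.5]
pivot [0.4251 0.202  0.045 ] [-46.  -11.8]
neck [0.4711 0.1847 0.048 ] [ -7.1 -42. ]
eye [0.4877 0.1906 0.048 ] [ 10.5 -41.2]
slot1 [0.5207 0.1957 0.01  ] [ 43.6 -46.1]
slot2 [0.571  0.2105 0.01  ] [ 96.  -46.9]
headtop [0.5362 0.2009 0.051 ] [ 59.9 -45.7]
flange [0.5286 0.2    0.033 ] [ 52.3 -44.4]
tl [0.4026 0.1286 0.01  ] [-89.1 -75.3]
tr [0.3598 0.2706 0.01  ] [-88.  73.]
br [0.5433 0.3271 0.01  ] [104.   72.7]
bl [0.5876 0.1865 0.01  ] [104.7 -74.7]
hb [0.5005 0.0173 0.02  ]
hf [ 0.4011 -0.0006  0.02  ]
fork [ 0.3331 -0.0116  0.01  ]
((102.90138244628906, 131.1953125), (82.9657974243164, 14.352733612060547), 79.91940307617188)
[88.57491 91.60891] [ 0.4048 -0.0127  0.02  ]
[102.70608  89.0967 ] [0.3994 0.0042 0.02  ]
[117.22785 170.78171] [0.4983 0.0206 0.02  ]
[103.09669 173.29391] [0.5045 0.0022 0.02  ]
```

View pics/w1p.png

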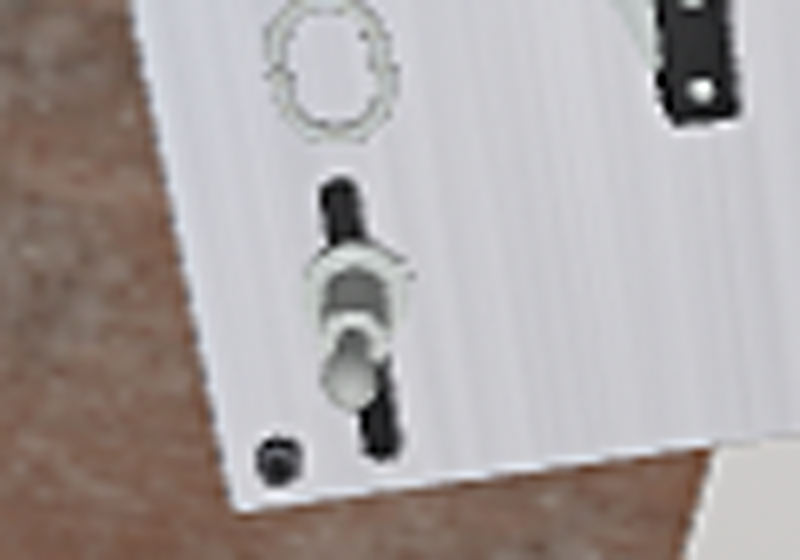

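8x crop (from (205,180)): washer at the post's base, about (357,298); foot column up to a ledge at (355,338); domed head about (351,380); eye centre about (333,70).

```bash
python3 - <<'E'
from geo import *
im=load('w1')
g=lambda u,v:(205+(u+.5)/8-.5,180+(v+.5)/8-.5)
for n,p,z in [('base',(357,298),.013),('ledge',(355,340),.033),('head',(351,378),.050),('eye',(333,70),.048)]:
    P=onz(im,*g(*p),z);print(n,P.round(4),U(P))
for x in(54,56,58,60,62):
    print(x,[((proj(im,[*Wd(x,-46),z])[0]+.5-[205,180])*8-.5).round(0) for z in(.012,.033,.046,.053)])
E
```

```text
base [0.5401 0.2015 0.013 ] [ 63.8 -46.3]
ledge [0.5393 0.2015 0.033 ] [ 63.  -46.1]
head [0.5385 0.2012 0.05  ] [ 62.1 -46.1]
eye [0.4883 0.1912 0.048 ] [ 11.2 -40.8]
54 [array([350., 245.]), array([347., 291.]), array([344., 322.]), array([343., 340.])]
56 [array([352., 255.]), array([349., 302.]), array([346., 333.]), array([345., 351.])]
58 [array([354., 266.]), array([351., 313.]), array([348., 344.]), array([347., 362.])]
60 [array([356., 276.]), array([352., 324.]), array([350., 356.]), array([349., 374.])]
62 [array([357., 286.]), array([354., 334.]), array([352., 367.]), array([351., 385.])]
```

{"op": "drive_tool", "data": {
  "delta_pos": [
    [-31,-197,-40],
    [-31,-197,-80],
    [-31,-197,-110],
    [-31,-197,-130],
    [-31,-197,-130],
    [-31,-197,-130],
    [-31,-197,-160],
    [-31,-197,-180],
    [-31,-197,-200],
    [-31,-197,-210],
    [-31,-197,-218],
    [-31,-197,-224],
    [-31,-197,-227],
    [-31,-197,-227],
    [-31,-197,-227]
  ],
  "rot": [
    [0,0,0.4],
    [0,0,0.4],
    [0,0,0.4],
    [0,0,0.4],
    [0,0,0.4],
    [0,0,0.4],
    [0,0,0.4],
    [0,0,0.4],
    [0,0,0.4],
    [0,0,0.4],
    [0,0,0.4],
    [0,0,0.4],
    [0,0,0.4],
    [0,0,0.4],
    [0,0,0.4]
  ]
}}

```text
clock: 3.1
tcp_pos: [0.4389, 0.0028, 0.0047]
eef_rot: [-180.0, 0.0, -171.1]
ft_force: [0.5, -0.5, 0.0]
finger_gap: 0.701
grip_force: 0.0
```

{"op": "drive_tool", "data": {
  "delta_pos": [
    [0,0,0],
    [0,0,0],
    [0,0,0],
    [0,0,0],
    [0,0,0],
    [0,0,0],
    [0,0,0],
    [0,0,0]
  ],
  "rot": [
    [0,0,0],
    [0,0,0],
    [0,0,0],
    [0,0,0],
    [0,0,0],
    [0,0,0],
    [0,0,0],
    [0,0,0]
  ],
  "jaw": 5,
  "squeeze": 110
}}

```text
clock: 3.9
tcp_pos: [0.4388, 0.0028, 0.0048]
eef_rot: [-180.0, 0.0, -171.1]
ft_force: [-1.9, -0.1, 16.2]
finger_gap: 0.211
grip_force: 107.7
```

```bash
cat >> geo.py <<'E'
from scipy.spatial.transform import Rotation as Ro
SEAT=np.array([106.5,0,-6.7])/1e3 # in tool frame (x along puller, z along fingers)
def cur():
    o=observe();return np.array(o['tcp_pos']),Ro.from_euler('xyz',o['eef_rot'],degrees=True)
def plan(seat,slope,yawdeg,S=None):
    S=SEAT if S is None else S
    p,R=cur();T=Ro.from_euler('xyz',[180,slope,yawdeg],degrees=True)
    t=np.array(seat)-T.apply(S)
    print('dpos',((t-p)*1e3).round(1),'rot',np.rad2deg((T*R.inv()).as_rotvec()).round(2),'tcp',t.round(4))
E
python3 - <<'E'
from geo import *
plan([*Wd(-7,-42.5),.100],40,197.2)
E
```

```text
dpos [114.7 206.8 158.5] rot [  9.05 -38.96   7.93] tcp [0.5534 0.2096 0.1633]
```

{"op": "drive_tool", "data": {
  "delta_pos": [
    [0,0,15],
    [0,0,50],
    [0,0,90],
    [0,0,130],
    [0,0,170],
    [20,40,178],
    [40,80,178],
    [60,120,178],
    [90,160,178],
    [105,190,178],
    [115,207,178],
    [115,207,178],
    [115,207,178],
    [115,207,178]
  ],
  "rot": [
    [0,0,0],
    [0,0,0],
    [0,0,0],
    [0,0,0],
    [0,0,0],
    [1.5,-6.5,1.3],
    [3,-13,2.6],
    [4.5,-19.5,4],
    [6,-26,5.3],
    [7.5,-32.5,6.6],
    [9.05,-38.96,7.93],
    [9.05,-38.96,7.93],
    [9.05,-38.96,7.93],
    [9.05,-38.96,7.93]
  ]
}}

```text
clock: 5.3
tcp_pos: [0.5498, 0.2032, 0.2079]
eef_rot: [-177.9, 33.2, -163.6]
ft_force: [1.2, -0.2, -1.5]
finger_gap: 0.212
grip_force: 107.8
```

```bash
python3 - <<'E'
from geo import *
o=observe();print(o['clock'],o['grip_force'],o['finger_gap'],np.round(o['joint_positions'],1))
p,R=cur();im=cap('wrist','w2');sp=p+R.apply(SEAT);print('tcp',p,'seat pred',sp,U(sp))
q=proj(im,[sp,[*Wd(-7,-42.5),.048],[*Wd(62.5,-46),.053]]);print(q)
png(im,'w2',s=1.5)
E
```

```text
5.3 107.79752254486084 0.21216352993022405 [ 19.9  14.2 129.4 -50.3   5.2 -36.9]
tcp [0.54981449 0.20317447 0.20785214] seat pred [0.46071162 0.17721422 0.15518446] [-19.3 -46. ]
[[255.90335772  43.10128226]
 [266.28428612  -5.05609327]
 [262.87227691  88.57802686]]
```

View pics/w2.png

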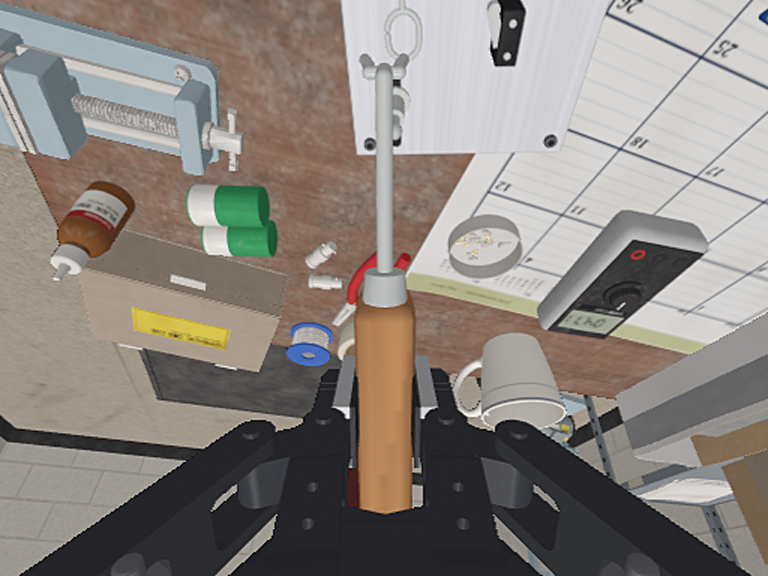

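Wrist view: the puller is held along the gripper, with the fork at about (383,68) in 1.5x px. But j5 is at its 5.2° limit, so a 40° tilt isn't reachable with this grip. I'll lay the puller back and regrip with the tool tilted about 22° relative to the handle.

{"op": "drive_tool", "data": {
  "delta_pos": [
    [0,0,10],
    [0,-30,10],
    [-20,-70,10],
    [-50,-110,10],
    [-70,-150,10],
    [-100,-190,10],
    [-115,-207,0],
    [-115,-207,0],
    [-115,-207,0],
    [-115,-207,0]
  ],
  "rot": [
    [0,0,0],
    [-1.5,6.5,-1.3],
    [-3,13,-2.6],
    [-4.5,19.5,-4],
    [-6,26,-5.3],
    [-7.5,32.5,-6.6],
    [-9.05,38.96,-7.93],
    [-9.05,38.96,-7.93],
    [-9.05,38.96,-7.93],
    [-9.05,38.96,-7.93]
  ]
}}

```text
clock: 6.35
tcp_pos: [0.4352, -0.0029, 0.2076]
eef_rot: [-177.5, -6.7, -171.7]
ft_force: [0.0, -0.0, -1.0]
finger_gap: 0.211
grip_force: 107.9
```

```bash
python3 - <<'E'
from geo import *
o=observe();p,R=cur();print(o['clock'],p,o['eef_rot'],np.round(o['joint_positions'],1))
T=Ro.from_euler('xyz',[180,0,188.9],degrees=True);print(((np.array([.4389,.0028,.0048])-p)*1e3).round(1),np.rad2deg((T*R.inv()).as_rotvec()).round(2))
# fork in w2: seat measured in tool frame
E
```

```text
6.35 [ 0.4352273  -0.00291081  0.20762079] [-177.50248238   -6.71652988 -171.6867789 ] [ -1.3  15.6 115.3  -4.4  55.3 -97.1]
[   3.7    5.7 -202.8] [ 3.47 -6.27  0.44]
```

{"op": "drive_tool", "data": {
  "delta_pos": [
    [4,6,-40],
    [4,6,-80],
    [4,6,-120],
    [4,6,-160],
    [4,6,-180],
    [4,6,-190],
    [4,6,-197],
    [4,6,-200],
    [4,6,-202],
    [4,6,-202]
  ],
  "rot": [
    [3.47,-6.27,0.44],
    [3.47,-6.27,0.44],
    [3.47,-6.27,0.44],
    [3.47,-6.27,0.44],
    [3.47,-6.27,0.44],
    [3.47,-6.27,0.44],
    [3.47,-6.27,0.44],
    [3.47,-6.27,0.44],
    [3.47,-6.27,0.44],
    [3.47,-6.27,0.44]
  ]
}}

```text
clock: 7.35
tcp_pos: [0.4396, 0.0021, 0.0064]
eef_rot: [-179.8, -0.0, -171.2]
ft_force: [-0.5, -0.0, -0.5]
finger_gap: 0.21
grip_force: 107.9
```

{"op": "drive_tool", "data": {
  "delta_pos": [
    [0,0,0],
    [0,0,0],
    [0,0,0],
    [0,0,0],
    [0,0,0],
    [0,0,0]
  ],
  "rot": [
    [0,0,0],
    [0,0,0],
    [0,0,0],
    [0,0,0],
    [0,0,0],
    [0,0,0]
  ],
  "jaw": 60
}}

```text
clock: 7.95
tcp_pos: [0.439, 0.002, 0.0058]
eef_rot: [-179.9, -0.1, -171.2]
ft_force: [-0.4, -0.2, -0.1]
finger_gap: 0.703
grip_force: 0.0
```

```bash
python3 - <<'E'
from geo import *
p,R=cur();print(p,observe()['eef_rot'])
# puller frame: origin xy such that TCP at x=12 ; regrip TCP at puller x=20,z=8
o=p[:2]+.012*np.array([np.cos(np.deg2rad(9)),np.sin(np.deg2rad(9))]);print('puller o',o)
d=-np.array([np.cos(np.deg2rad(9)),np.sin(np.deg2rad(9))])
t=np.array([*(o+.020*d),.008])
T=Ro.from_euler('xyz',[180,-22,188.9],degrees=True);print(((t-p)*1e3).round(1),np.rad2deg((T*R.inv()).as_rotvec()).round(2))
E
```

```text
[0.43904536 0.00202892 0.00581798] [-1.79855165e+02 -8.87715517e-02 -1.71168335e+02]
puller o [0.45089762 0.00390613]
[-7.9 -1.3  2.2] [-3.24 21.67  0.04]
```

{"op": "drive_tool", "data": {
  "delta_pos": [
    [0,0,12],
    [-3,0,14],
    [-6,-1,14],
    [-8,-1,12],
    [-8,-1,7],
    [-8,-1,3],
    [-8,-1,2],
    [-8,-1,2]
  ],
  "rot": [
    [0,0,0],
    [-1.1,7.2,0],
    [-2.2,14.4,0],
    [-3.24,21.7,0],
    [-3.24,21.7,0],
    [-3.24,21.7,0],
    [-3.24,21.7,0],
    [-3.24,21.7,0]
  ]
}}

```text
clock: 8.75
tcp_pos: [0.4299, 0.001, 0.0079]
eef_rot: [180.0, -22.0, -171.2]
ft_force: [0.1, -0.1, 0.8]
finger_gap: 0.701
grip_force: 0.0
```

{"op": "drive_tool", "data": {
  "delta_pos": [
    [0,0,0],
    [0,0,0],
    [0,0,0],
    [0,0,0],
    [0,0,0],
    [0,0,0],
    [0,0,0],
    [0,0,0]
  ],
  "rot": [
    [0,0,0],
    [0,0,0],
    [0,0,0],
    [0,0,0],
    [0,0,0],
    [0,0,0],
    [0,0,0],
    [0,0,0]
  ],
  "jaw": 5,
  "squeeze": 118
}}

```text
clock: 9.55
tcp_pos: [0.4312, 0.0011, 0.0085]
eef_rot: [-180.0, -22.0, -171.1]
ft_force: [0.9, 1.0, 13.1]
finger_gap: 0.205
grip_force: 116.6
```

```bash
sed -i 's/^SEAT=.*/SEAT=None/' geo.py; cat >> geo.py <<'E'
def setseat(rel,tx,tz): # tool frame seat; rel=tool pitch offset (slope-toolpitch), tcp at puller (tx,tz) mm
    a=np.deg2rad(rel);dx,dz=118.5-tx,11.5-tz
    # tool x in puller = (c,0,s)?  tool x slopes less: tool x = c*px + s*pz ; tool z = s*px - c*pz
    return np.array([np.cos(a)*dx+np.sin(a)*dz,0,np.sin(a)*dx-np.cos(a)*dz])/1e3
E
python3 - <<'E'
from geo import *
o=observe();p,R=cur();print(o['clock'],p,o['eef_rot'],np.round(o['joint_positions'],1))
S=setseat(22,20,p[2]*1e3);print(S,p+R.apply(S))
plan([*Wd(-9,-43),.100],18,197.2,S)
E
```

```text
9.55 [0.43124758 0.00105427 0.00846151] [-179.98543457  -21.99199893 -171.13956002] [ -0.8  41.5 111.5  -4.8  48.8 -95.8]
[0.09246585 0.         0.03408151] [ 0.33392395 -0.01412613  0.01148625]
dpos [112.3 205.  152.5] rot [  9.04 -38.99   8.  ] tcp [0.5436 0.206  0.161 ]
```

{"op": "drive_tool", "data": {
  "delta_pos": [
    [0,0,15],
    [0,0,50],
    [0,0,90],
    [0,0,130],
    [0,0,170],
    [20,40,172],
    [40,80,172],
    [60,120,172],
    [90,160,172],
    [105,190,172],
    [112,205,172],
    [112,205,172],
    [112,205,172],
    [112,205,172]
  ],
  "rot": [
    [0,0,0],
    [0,0,0],
    [0,0,0],
    [0,0,0],
    [0,0,0],
    [1.5,-6.5,1.3],
    [3,-13,2.6],
    [4.5,-19.5,4],
    [6,-26,5.3],
    [7.5,-32.5,6.6],
    [9.04,-39,8],
    [9.04,-39,8],
    [9.04,-39,8],
    [9.04,-39,8]
  ]
}}

```text
clock: 10.95
tcp_pos: [0.5435, 0.2055, 0.1804]
eef_rot: [180.0, 17.9, -162.9]
ft_force: [-0.2, 0.5, -1.4]
finger_gap: 0.216
grip_force: 115.6
```

```bash
python3 - <<'E'
from geo import *
o=observe();print(o['clock'],o['eef_rot'],np.round(o['joint_positions'],1))
S=setseat(22,20,8.5)
p,R=cur();im=cap('wrist','w3');sp=p+R.apply(S);print('tcp',p,'seat pred',sp,U(sp))
q=proj(im,[sp,[*Wd(-7,-42.5),.048],[*Wd(62.5,-46),.053]]);print(q*1.5)
png(im,'w3',box=(150,0,360,160),s=3.75)
E
```

```text
10.95 [ 179.99500832   17.87973413 -162.8529412 ] [ 17.9  18.5 118.9  -0.5  24.7 -88.9]
tcp [0.54345055 0.20548976 0.18037048] seat pred [0.46938333 0.18264021 0.1195166 ] [ -9.4 -43.4]
[[383.87596923 126.18673733]
 [385.72188012  95.39485781]
 [380.16451468 217.12326707]]
```

View pics/w3.png

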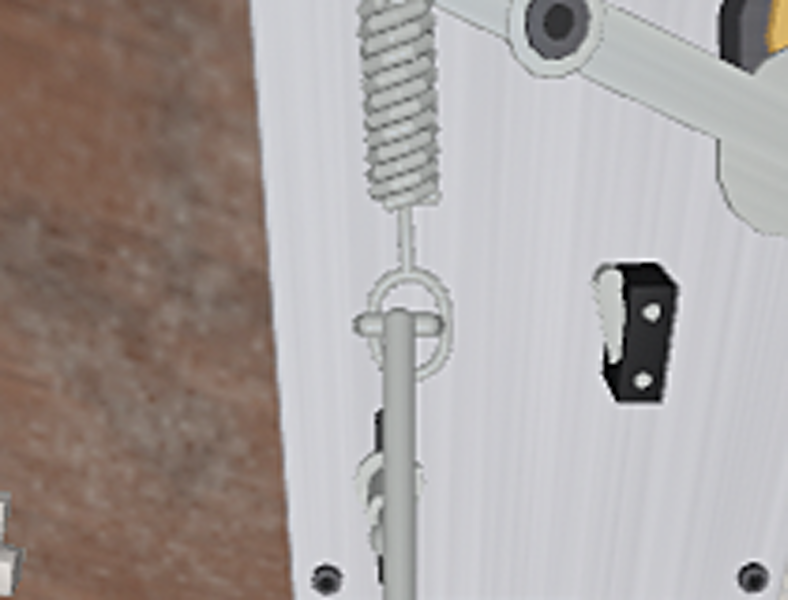

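Wrist crop (3.75x from (150,0)): the fork bridge at (399,322) lands within about 1 mm of the prediction (397,315). The straight neck runs (405,205)–(405,270), and the coil ends at y 205. I'll align and go down.

```bash
python3 - <<'E'
from geo import *
im=load('w3');P=onz(im,150+405/3.75,238/3.75,.048);print(P,U(P))
P=onz(im,150+410/3.75,325/3.75,.048);print('eye',P,U(P))
P=onz(im,150+405/3.75,268/3.75,.048);print('shoulder',P,U(P))
S=setseat(22,20,8.5)
plan([*Wd(-8,-42.2),.070],18,197.2,S);plan([*Wd(-8,-42.2),.048],18,197.2,S)
E
```

```text
[0.4710805  0.18483435 0.048     ] [ -7.1 -41.8]
eye [0.48802465 0.19130294 0.048     ] [ 11.  -40.6]
shoulder [0.47685716 0.18663527 0.048     ] [ -1.  -41.8]
dpos [  0.6   1.7 -49.2] rot [ 0.02 -0.09  0.07] tcp [0.5443 0.2071 0.131 ]
dpos [  0.6   1.7 -71.2] rot [ 0.02 -0.09  0.07] tcp [0.5443 0.2071 0.109 ]
```

{"op": "drive_tool", "data": {
  "delta_pos": [
    [0.6,1.9,-25],
    [0.6,1.9,-42],
    [0.6,1.9,-49],
    [0.6,1.9,-49],
    [0.6,1.9,-49]
  ],
  "rot": [
    [0,0,0],
    [0,0,0],
    [0,0,0],
    [0,0,0],
    [0,0,0]
  ]
}}

```text
clock: 11.5
tcp_pos: [0.5442, 0.2077, 0.1313]
eef_rot: [180.0, 18.0, -162.8]
ft_force: [-0.5, 0.2, -0.7]
finger_gap: 0.209
grip_force: 115.6
```

```bash
python3 - <<'E'
from geo import *
S=setseat(22,20,8.5);print(observe()['ft_force'])
p,R=cur();im=cap('wrist','w4');sp=p+R.apply(S);print('tcp',p,'seat pred',sp,U(sp))
print((proj(im,[sp,[*Wd(-7.1,-41.8),.048]])-[200,0])*[6,6])
png(im,'w4',box=(200,0,320,95),s=6)
E
```

```text
[-0.53897363  0.19870158 -0.69220109]
tcp [0.54421813 0.20774445 0.13127388] seat pred [0.47025859 0.18489342 0.07028973] [ -7.9 -41.5]
[[335.21296142 504.64837605]
 [332.88486269 457.66216415]]
```

View pics/w4.png

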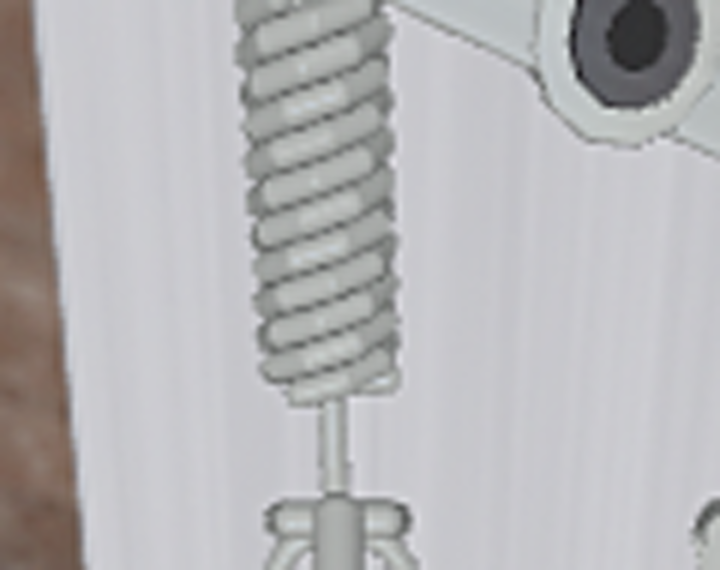

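The bridge at (338,518) is in line with the neck at (333,450) in the 6x crop. Going down now.

{"op": "drive_tool", "data": {
  "delta_pos": [
    [-1,0,-6],
    [-1,0,-12],
    [-1,0,-17],
    [-1,0,-20],
    [-1,0,-22],
    [-1,0,-22]
  ],
  "rot": [
    [0,0,0],
    [0,0,0],
    [0,0,0],
    [0,0,0],
    [0,0,0],
    [0,0,0]
  ]
}}

```text
clock: 12.15
tcp_pos: [0.5427, 0.208, 0.1086]
eef_rot: [180.0, 18.0, -162.8]
ft_force: [0.3, 0.1, -0.5]
finger_gap: 0.202
grip_force: 131.4
```

```bash
python3 - <<'E'
from geo import *
S=setseat(22,20,8.5);print(observe()['ft_force'])
p,R=cur();im=cap('wrist','w5');sp=p+R.apply(S);print('tcp',p,'seat pred',sp,U(sp))
print((proj(im,[sp,[*Wd(-7.1,-41.8),.048]])-[200,0])*6)
png(im,'w5',box=(200,0,320,95),s=6)
E
```

```text
[ 0.26924229  0.0909144  -0.46289004]
tcp [0.54270405 0.20799401 0.10858017] seat pred [0.46874784 0.18509629 0.04760949] [ -9.2 -40.9]
[[335.4998152  504.21591842]
 [326.22748944 527.66207264]]
```

View pics/w5.png

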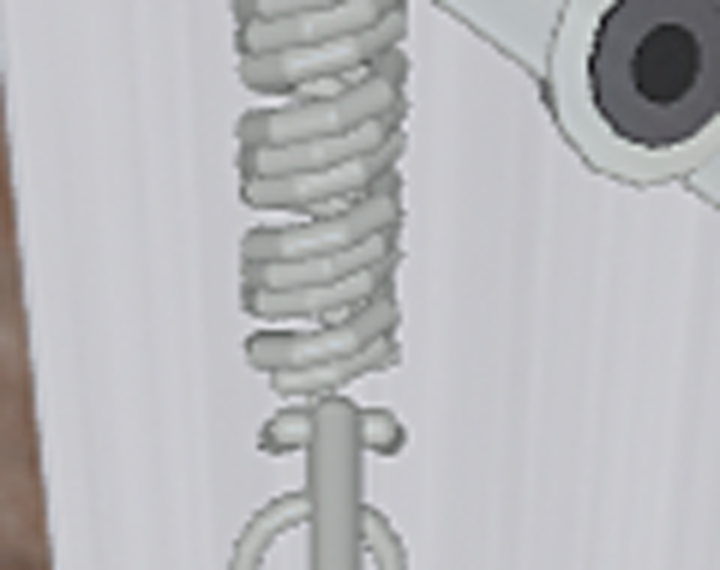

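In the 6x crop the bridge has shifted up to (333,430) relative to the camera, right below the coil's end, so the puller has moved in the grip. I'll measure how from pixel profiles.

```bash
python3 - <<'E'
from geo import *
from scipy.optimize import brentq
for k in('w3','w4','w5'):
    f=load(k)['frame'].astype(int)
    row=f[:,250:262].mean(1); wood=(row[:,0]-row[:,2])>35
    idx=np.where(wood)[0];idx=idx[idx>100]
    # width of wood at a few rows
    w=[(f[r,:,0]-f[r,:,2]>45)[220:300].sum() for r in(200,240,280)]
    xs=[np.where(f[r,220:300,0]-f[r,220:300,2]>45)[0].mean()+220 for r in(200,240,280)]
    print(k,'wood first/last',idx[:3],idx[-3:],w,np.round(xs,1))
    print('  rod brightness edges', [np.where(np.abs(np.diff(f[r,235:280].sum(1)))>60)[0]+235 for r in(100,130)])
im=load('w5');p,R=cur();S=setseat(22,20,8.5)
for rel in(10,12,14,16,18,20,22,24):
    a=np.deg2rad(rel);g=np.array([0,0,-.019]);d=Ro.from_euler('y',22-rel,degrees=True).apply(S-g)
    s=p+R.apply(g+d);
    # wood front top (50,0,28) rel tcp(20,8.5) in puller
    dx,dz=50-20,28-8.5;a0=np.deg2rad(22);t=np.array([np.cos(a0)*dx+np.sin(a0)*dz,0,np.sin(a0)*dx-np.cos(a0)*dz])/1e3
    t=p+R.apply(g+Ro.from_euler('y',22-rel,degrees=True).apply(t-g))
    print(rel,((proj(im,s)[0]-[200,0])*6).round(0),s.round(4),U(s),'woodfront row',proj(im,t)[0].round(1))
E
```

```text
w3 wood first/last [202 203 204] [339 340 341] [np.int64(0), np.int64(39), np.int64(34)] [  nan 254.5 256.5]
  rod brightness edges [array([251, 260, 264]), array([247, 252, 260])]
w4 wood first/last [202 203 204] [339 340 341] [np.int64(0), np.int64(37), np.int64(34)] [  nan 256.  256.5]
  rod brightness edges [array([242, 247, 251, 260, 265, 268, 270]), array([245, 246, 250, 251, 252, 260])]
w5 wood first/last [182 183 184] [339 340 341] [np.int64(37), np.int64(37), np.int64(34)] [256.  256.  256.5]
  rod brightness edges [array([237, 238, 240, 241, 242, 243, 250, 251, 259, 260, 262, 267]), array([250, 260])]
10 [335. 376.] [0.4546 0.1807 0.0644] [-24.1 -40.9] woodfront row [255.8 198.8]
12 [335. 397.] [0.4567 0.1813 0.0614] [-21.9 -40.9] woodfront row [255.8 198.3]
14 [335. 418.] [0.4589 0.182  0.0585] [-19.5 -40.9] woodfront row [255.8 197.9]
16 [335. 439.] [0.4613 0.1827 0.0557] [-17.1 -40.9] woodfront row [255.8 197.6]
18 [335. 461.] [0.4637 0.1835 0.053 ] [-14.6 -40.9] woodfront row [255.8 197.4]
20 [335. 483.] [0.4662 0.1843 0.0503] [-11.9 -40.9] woodfront row [255.8 197.3]
22 [335. 505.] [0.4688 0.1851 0.0478] [ -9.2 -40.9] woodfront row [255.8 197.2]
24 [335. 527.] [0.4715 0.1859 0.0453] [ -6.4 -40.9] woodfront row [255.8 197.3]<stdin>:9: RuntimeWarning: Mean of empty slice.
  ret = ret.dtype.type(ret / rcount)
```

```bash
cat >> geo.py <<'E'
def track(im,ref='w5'):
    a=load(ref)['frame'];out=[]
    for (x0,y0,x1,y1) in ((240,62,272,80),(236,165,276,200)):
        r=cv2.matchTemplate(im['frame'],a[y0:y1,x0:x1],cv2.TM_CCOEFF_NORMED);_,v,_,l=cv2.minMaxLoc(r);out.append((l[0]-x0,l[1]-y0,round(v,2)))
    return out
E
python3 - <<'E'
from geo import *
o=observe();print(o['clock'],o['ft_force'],o['ft_torque'],o['finger_gap'],o['grip_force'])
im=cap('wrist','w6');print(track(im))
print(track(load('w4')),track(load('w3')))
# side cam: where should the handle be
s=cap('side','s1');p,R=cur();f=s['frame'].astype(int)
print(proj(s,[p,[0.4688,.185,.048]]))
h=((f[:,:,0]-f[:,:,2]>60)&(f[:,:,0]>100)).astype(np.uint8)
for c in cv2.findContours(h,0,2)[0]:
    if cv2.contourArea(c)>40: print(cv2.boundingRect(c),cv2.contourArea(c))
E
```

```text
12.2 [ 0.06327513 -0.03215018  0.63211374] [-0.02829648  0.10931293 -0.04100105] 0.20161895077137337 131.376882372424
[(0, 0, 0.95), (0, 0, 1.0)]
[(1, 15, 0.67), (26, 1, 0.66)] [(1, 15, 0.56), (22, -21, 0.64)]
[[252.90590327 186.80898977]
 [224.61950833 212.69856567]]
(324, 263, 16, 26) 197.5
(358, 226, 29, 31) 597.5
(302, 203, 36, 12) 309.5
(198, 197, 10, 8) 56.5
(238, 184, 13, 14) 97.0
(256, 165, 16, 20) 148.5
(249, 131, 10, 11) 52.5
(9, 125, 165, 44) 3047.5
(46, 95, 30, 20) 256.5
(73, 94, 27, 19) 264.0
(232, 42, 15, 10) 48.5
(362, 40, 13, 23) 185.5
(122, 38, 29, 10) 166.0
(13, 20, 147, 40) 3924.5
(240, 17, 17, 24) 116.5
```

```bash
python3 - <<'E'
from geo import *
s=load('s1');p,R=cur();f=s['frame'].astype(int)
h=((f[:,:,0]-f[:,:,2]>45)&(f[:,:,0]>80)).astype(np.uint8)[155:205,225:285]
ys,xs=np.where(h);
for r in range(0,50,2): print(r+155,''.join('#' if v else '.' for v in h[r]))
def pt(x,z,rel,slide,y=0):
    a=np.deg2rad(rel);dx,dz=x+slide-20,z-8.5;a0=np.deg2rad(22)
    t=np.array([np.cos(a0)*dx+np.sin(a0)*dz,y,np.sin(a0)*dx-np.cos(a0)*dz])/1e3;g=np.array([0,0,-.019])
    return p+R.apply(g+Ro.from_euler('y',22-rel,degrees=True).apply(t-g))
for rel,sl in((22,0),(22,9),(16,0),(16,9),(28,9)):
    P=[pt(50,0,rel,sl),pt(50,28,rel,sl),pt(-50,0,rel,sl),pt(-50,28,rel,sl),pt(118.5,11.5,rel,sl)]
    print(rel,sl,proj(s,P).round(1).tolist(), proj(load('w5'),[P[1],P[4]]).round(1).tolist())
E
```

```text
155 ............................................................
157 ............................................................
159 ............................................................
161 .........................................##.................
163 ........................................###.................
165 ......................................###...................
167 ....................................######..................
169 ...................................#########................
171 .................................##############.............
173 ...............................################.............
175 ...............................##############...............
177 ...............................############.................
179 ................................#########...................
181 ................................#######.....................
183 .....................#...........####.......................
185 ...................####...........#.........................
187 .................#######................................
[... 414 characters left out ...]
.............................................
203 ............................................................
22 0 [[246.5, 196.5], [239.4, 191.4], [275.2, 169.1], [268.6, 163.2], [224.6, 212.7]] [[255.8, 197.3], [255.9, 84.1]]
22 9 [[244.0, 198.9], [236.9, 193.8], [272.6, 171.6], [265.9, 165.8], [222.1, 215.1]] [[255.8, 180.1], [255.9, 69.5]]
16 0 [[244.8, 196.5], [238.5, 190.5], [275.8, 171.2], [270.1, 164.6], [221.4, 211.1]] [[255.8, 197.7], [255.8, 73.2]]
16 9 [[242.1, 198.7], [235.7, 192.8], [273.0, 173.5], [267.2, 167.0], [218.7, 213.3]] [[255.8, 179.9], [255.8, 56.7]]
28 9 [[246.0, 199.0], [238.1, 194.7], [271.9, 169.7], [264.4, 164.7], [225.8, 216.5]] [[255.9, 181.3], [255.9, 82.4]]
```

```bash
sed -i "s/ref='w5'/ref='w6'/" geo.py; echo "S2=setseat(22,10.5,8.5)" >> geo.py
python3 - <<'E'
from geo import *
p,R=cur();sp=p+R.apply(S2);print(sp,U(sp))
plan([*Wd(4,-43),.0435],18,197.2,S2)
E
```

```text
[0.4617805  0.18291235 0.04180441] [-16.5 -40.9]
dpos [20.2  4.1  1.7] rot [ 0.   -0.03 -0.01] tcp [0.5629 0.212  0.1106]
```

{"op": "drive_tool", "data": {
  "delta_pos": [
    [3,0.6,1],
    [6,1.2,1.5],
    [9,1.8,1.5],
    [12,2.4,1.5],
    [15,3,1.5],
    [18,3.6,1.5],
    [20,4,1.5],
    [20,4,1.5]
  ],
  "rot": [
    [0,0,0],
    [0,0,0],
    [0,0,0],
    [0,0,0],
    [0,0,0],
    [0,0,0],
    [0,0,0],
    [0,0,0]
  ]
}}

```text
clock: 13.1
tcp_pos: [0.5629, 0.212, 0.1103]
eef_rot: [180.0, 18.0, -162.8]
ft_force: [-0.9, -0.2, -0.4]
finger_gap: 0.204
grip_force: 131.4
```

```bash
cat >> geo.py <<'E'
def shut(im): # shutter pivot/blade seen from top: difference image
    pass
E
python3 - <<'E'
from geo import *
o=observe();print(o['clock'],o['ft_force'],o['ft_torque'],o['finger_gap'])
im=cap('wrist','w7');print(track(im));p,R=cur();sp=p+R.apply(S2);print(p,sp,U(sp))
t=cap('top','t7');a=load('top0')
d=np.abs(t['frame'].astype(int)-a['frame']).sum(2)[160:275,200:300]
# blade expected positions, pivot U(-46,-12), length 60
for ang in(0,.1,.2,.3,.4,.5,.62):
    b=Wd(-46+60*np.sin(ang),-11.5+60*np.cos(ang));q=proj(t,[*b,.037])[0];
    x,y=q.round().astype(int);print(ang,q.round(1),t['frame'][y-2:y+3,x-2:x+3].mean((0,1)).round(0),a['frame'][y-2:y+3,x-2:x+3].mean((0,1)).round(0))
q=proj(t,[*Wd(-45,50),.032])[0].round().astype(int);print('pot',q,t['frame'][q[1],q[0]],a['frame'][q[1],q[0]])
E
```

```text
13.1 [-0.85223328 -0.22333721 -0.4427774 ] [-0.14903354  0.44332811 -0.02061489] 0.20358649271755241
[(0, 0, 0.8), (0, 0, 0.78)]
[0.56269716 0.21193448 0.11026508] [0.48178637 0.18689228 0.04318801] [  3.7 -43. ]
0 [231.2 244.6] [51. 45. 40.] [99. 88. 67.]
0.1 [230.5 241.9] [52. 46. 40.] [123. 127. 124.]
0.2 [230.1 239.1] [54. 47. 42.] [150. 159. 159.]
0.3 [230.  236.2] [59. 52. 45.] [151. 160. 160.]
0.4 [230.2 233.4] [66. 58. 51.] [151. 160. 160.]
0.5 [230.6 230.6] [80. 70. 61.] [151. 160. 160.]
0.62 [231.5 227.3] [89. 78. 67.] [152. 161. 162.]
pot [231 244] [51 45 39] [59 64 66]
```

```bash
python3 - <<'E'
from geo import *
plan([*Wd(18,-44.5),.046],18,197.2,S2);plan([*Wd(30,-45.5),.058],18,197.2,S2)
E
```

```text
dpos [14.1  2.8  2.9] rot [ 0.01 -0.03 -0.  ] tcp [0.5767 0.2147 0.1131]
dpos [25.9  5.4 14.9] rot [ 0.01 -0.03 -0.  ] tcp [0.5885 0.2173 0.1251]
```

{"op": "drive_tool", "data": {
  "delta_pos": [
    [3,0.6,0],
    [6,1.2,0],
    [9,1.8,1],
    [12,2.4,2],
    [14,2.8,3],
    [17,3.4,6],
    [20,4,9],
    [23,4.7,12],
    [26,5.4,15],
    [26,5.4,15]
  ],
  "rot": [
    [0,0,0],
    [0,0,0],
    [0,0,0],
    [0,0,0],
    [0,0,0],
    [0,0,0],
    [0,0,0],
    [0,0,0],
    [0,0,0],
    [0,0,0]
  ]
}}

```text
clock: 14.2
tcp_pos: [0.5892, 0.2175, 0.1258]
eef_rot: [180.0, 18.0, -162.8]
ft_force: [-2.6, -1.1, -0.6]
finger_gap: 0.203
grip_force: 131.4
```

```bash
python3 - <<'E'
from geo import *
o=observe();print(o['clock'],o['ft_force'],o['ft_torque'],o['finger_gap'])
im=cap('wrist','w8');print(track(im));p,R=cur();sp=p+R.apply(S2);print(p,sp,U(sp))
q=proj(im,[*Wd(-46,-11.5),.045])[0];print('pivot px',q)
E
```

```text
14.2 [-2.59609715 -1.13718641 -0.56810656] [-0.28105158  0.83090343  0.00630518] 0.20251545835422058
[(0, 0, 0.73), (25, -38, 0.65)]
[0.58876831 0.21735724 0.1254789 ] [0.50787139 0.19231603 0.05838474] [ 30.3 -45.5]
pivot px [ 327.48501368 -112.06415975]
```

```bash
python3 - <<'E'
from geo import *
plan([*Wd(50,-46),.0595],18,197.2,S2)
E
```

```text
dpos [19.   5.4  1.1] rot [ 0.   -0.02 -0.  ] tcp [0.6077 0.2227 0.1266]
```

{"op": "drive_tool", "data": {
  "delta_pos": [
    [3,0.9,0.5],
    [6,1.7,1],
    [9,2.6,1],
    [12,3.5,1],
    [15,4.3,1],
    [18,5.1,1],
    [19,5.4,1],
    [19,5.4,1]
  ],
  "rot": [
    [0,0,0],
    [0,0,0],
    [0,0,0],
    [0,0,0],
    [0,0,0],
    [0,0,0],
    [0,0,0],
    [0,0,0]
  ]
}}

```text
clock: 15.05
tcp_pos: [0.6075, 0.2227, 0.126]
eef_rot: [180.0, 17.9, -162.8]
ft_force: [-5.7, -2.0, -1.1]
finger_gap: 0.205
grip_force: 131.4
```

```bash
python3 - <<'E'
from geo import *
o=observe();print(o['clock'],o['ft_force'],o['ft_torque'],o['finger_gap'])
im=cap('wrist','w9');print(track(im));p,R=cur();sp=p+R.apply(S2);print(p,sp,U(sp))
print(((proj(im,[sp,[*Wd(62.5,-46),.053],[*Wd(62.5,-46),.048]])-[200,40])*6).round(0))
t=cap('side','s9')
a=cv2.resize(im['frame'][40:136,200:312,::-1],None,fx=6,fy=6,interpolation=cv2.INTER_CUBIC)[:, :480] if 0 else cv2.resize(im['frame'][40:136,216:290,::-1],None,fx=6,fy=6,interpolation=cv2.INTER_CUBIC)
b=cv2.resize(t['frame'][165:261,190:248,::-1],None,fx=6,fy=6,interpolation=cv2.INTER_CUBIC)
cv2.imwrite('pics/m9.png',np.hstack([a,b]));print(a.shape,b.shape)
E
```

```text
15.05 [-5.67793532 -1.97271593 -1.05476265] [-0.4491192   1.38330851  0.00832634] 0.20456635315898863
[(0, -1, 0.79), (26, -58, 0.66)]
[0.6074335  0.22267679 0.12602529] [0.52647716 0.19761285 0.05901134] [ 49.6 -46. ]
[[335. 171.]
 [336. 288.]
 [336. 275.]]
(576, 444, 3) (576, 348, 3)
```

View pics/m9.png

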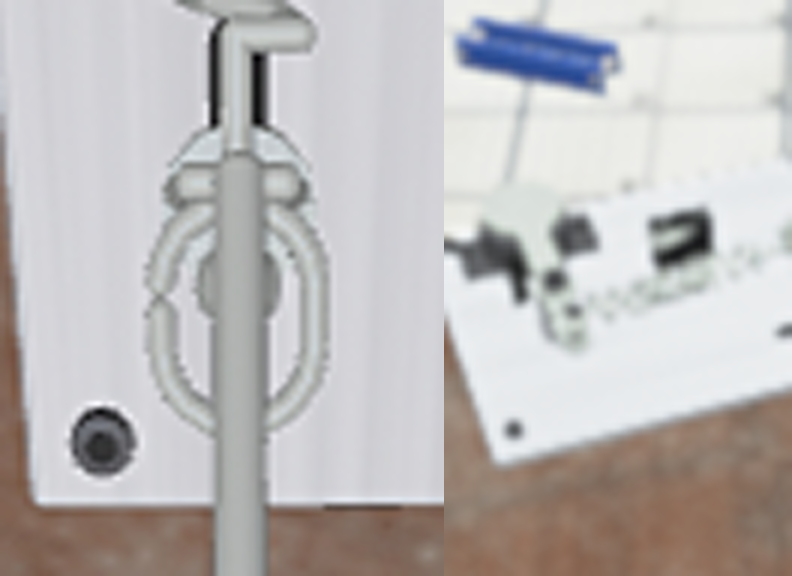

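Wrist crop (left half): the loop spans x 147–330, y 197–437, centred at (238,317). The post head shows through it at (238,283). Allowing for parallax the eye sits about 1.7 mm beyond the axis and is centred sideways. Dropping it now.

{"op": "drive_tool", "data": {
  "delta_pos": [
    [0,0,-3],
    [0,0,-6],
    [0,0,-9],
    [0,0,-12],
    [0,0,-15],
    [0,0,-18],
    [0,0,-18],
    [0,0,-18]
  ],
  "rot": [
    [0,0,0],
    [0,0,0],
    [0,0,0],
    [0,0,0],
    [0,0,0],
    [0,0,0],
    [0,0,0],
    [0,0,0]
  ]
}}

```text
clock: 15.95
tcp_pos: [0.6074, 0.2227, 0.108]
eef_rot: [180.0, 17.9, -162.8]
ft_force: [-4.8, -0.9, -0.2]
finger_gap: 0.202
grip_force: 131.5
```

```bash
python3 - <<'E'
from geo import *
o=observe();print(o['clock'],o['ft_force'],o['ft_torque'],o['finger_gap'])
im=cap('wrist','w10');print(track(im,'w9'));p,R=cur();sp=p+R.apply(S2);print(p,sp,U(sp))
E
```

```text
15.95 [-4.7763397  -0.85210023 -0.22662799] [-5.37024231e-01  1.40671222e+00  2.61196102e-04] 0.2018385878723811
[(0, 0, 0.54), (0, 0, 0.98)]
[0.60743792 0.2226873  0.10807306] [0.52648863 0.19763004 0.04104808] [ 49.6 -46. ]
```

{"op": "drive_tool", "data": {
  "delta_pos": [
    [-2,-0.6,0],
    [-4,-1.2,0],
    [-6,-1.8,0],
    [-7.6,-2.4,0],
    [-7.6,-2.4,0]
  ],
  "rot": [
    [0,0,0],
    [0,0,0],
    [0,0,0],
    [0,0,0],
    [0,0,0]
  ]
}}

```text
clock: 16.5
tcp_pos: [0.6004, 0.2204, 0.1086]
eef_rot: [180.0, 18.0, -162.8]
ft_force: [-3.5, -1.2, 0.8]
finger_gap: 0.202
grip_force: 131.6
```

```bash
python3 - <<'E'
from geo import *
o=observe();print(o['clock'],o['ft_force'],o['ft_torque']);cap('wrist','w11')
E
```

```text
16.5 [-3.53730768 -1.18125049  0.80824215] [-0.23125651  0.80384436 -0.05801994]
```

{"op": "drive_tool", "data": {
  "delta_pos": [
    [-1.5,-0.5,0],
    [-2.9,-0.9,0],
    [-2.9,-0.9,0],
    [-2.9,-0.9,0]
  ],
  "rot": [
    [0,0,0],
    [0,0,0],
    [0,0,0],
    [0,0,0]
  ]
}}

```text
clock: 16.95
tcp_pos: [0.5977, 0.2196, 0.1087]
eef_rot: [180.0, 18.0, -162.8]
ft_force: [2.3, 0.8, 2.9]
finger_gap: 0.201
grip_force: 131.5
```

```bash
python3 - <<'E'
from geo import *
o=observe();print(o['clock'],o['ft_force'],o['ft_torque'])
im=cap('wrist','w12');p,R=cur();sp=p+R.apply(S2);print(U(sp),sp[2])
f=im['frame'].astype(int).sum(2)
a=load('w11')['frame'];print(track(im,'w11'))
E
```

```text
16.95 [2.26027752 0.7815639  2.90645986] [ 0.07929887 -0.06082992  0.00559527]
[ 39.5 -46. ] 0.041482019901009415
[(0, 0, 0.72), (0, 0, 0.99)]
```

{"op": "drive_tool", "data": {
  "delta_pos": [
    [0,0,1],
    [0,0,2],
    [0,0,2]
  ],
  "rot": [
    [0,0,0],
    [0,0,0],
    [0,0,0]
  ]
}}

```text
clock: 17.3
tcp_pos: [0.5967, 0.2193, 0.1101]
eef_rot: [180.0, 17.9, -162.8]
ft_force: [-0.2, -0.1, -0.5]
finger_gap: 0.204
grip_force: 131.7
```

```bash
python3 - <<'E'
from geo import *
o=observe();print(o['clock'],o['ft_force'],o['ft_torque'])
im=cap('wrist','w13');print(track(im,'w11'))
# wire loop position in the wrist view: bright/dark columns left of rod
for k in('w11','w12','w13'):
    f=load(k)['frame'].astype(int).sum(2)
    print(k,[int(v) for v in f[60:125:2,268]],)
E
```

```text
17.3 [-0.19003082 -0.08268262 -0.47130094] [-0.02109099  0.2416488   0.00126824]
[(0, 1, 0.67), (0, 0, 0.99)]
w11 [618, 619, 620, 619, 618, 633, 644, 628, 627, 646, 453, 526, 544, 567, 578, 576, 571, 571, 571, 562, 531, 500, 455, 623, 614, 617, 616, 615, 615, 614, 617, 617, 617]
w12 [617, 617, 616, 617, 616, 625, 638, 629, 616, 614, 615, 635, 451, 506, 534, 553, 572, 568, 569, 562, 560, 546, 523, 514, 632, 619, 613, 611, 612, 612, 612, 612, 611]
w13 [617, 617, 615, 614, 615, 623, 638, 629, 616, 613, 613, 621, 638, 430, 525, 536, 561, 568, 561, 561, 557, 555, 536, 506, 501, 621, 612, 611, 611, 612, 612, 610, 611]
```

{"op": "drive_tool", "data": {
  "delta_pos": [
    [-0.7,-0.2,3],
    [-1.4,-0.4,6],
    [-2.2,-0.7,9],
    [-3,-1,12],
    [-4,-1.2,16],
    [-4,-1.2,16]
  ],
  "rot": [
    [0,0,0],
    [0,0,0],
    [0,0,0],
    [0,0,0],
    [0,0,0],
    [0,0,0]
  ]
}}

```text
clock: 17.95
tcp_pos: [0.5933, 0.2183, 0.127]
eef_rot: [180.0, 18.0, -162.8]
ft_force: [-0.2, 0.6, -0.4]
finger_gap: 0.203
grip_force: 131.7
```

```bash
python3 - <<'E'
from geo import *
o=observe();print(o['clock'],o['ft_force'],o['ft_torque'])
im=cap('wrist','w14');print(track(im,'w11'))
q=proj(im,[[*Wd(56,-46),.041],[*Wd(56,-55.5),.041],[*Wd(56,-36.5),.041],[*Wd(62.5,-46),.053]]);print(q.round(1))
f=im['frame'].astype(int).sum(2)
for c in (246,268): print(c,[int(v) for v in f[60:140:2,c]])
E
```

```text
17.95 [-0.18112305  0.61491894 -0.40520377] [-0.08895962  0.18469709  0.01647608]
[(0, 1, 0.62), (0, 0, 0.99)]
[[255.9  95. ]
 [242.4  95. ]
 [269.5  95. ]
 [255.9 110.1]]
246 [603, 605, 605, 608, 448, 534, 547, 373, 637, 613, 507, 543, 599, 513, 487, 509, 630, 514, 483, 489, 475, 478, 522, 566, 534, 623, 615, 614, 615, 615, 615, 616, 619, 616, 615, 617, 617, 617, 617, 647]
268 [608, 608, 608, 610, 609, 615, 631, 620, 609, 607, 607, 613, 628, 501, 500, 488, 501, 498, 510, 505, 488, 490, 550, 616, 608, 611, 610, 611, 611, 612, 612, 610, 610, 611, 611, 609, 610, 610, 609, 639]
```

```bash
python3 - <<'E'
from geo import *
p,R=cur();T=Ro.from_euler('xyz',[180,-22,188.9],degrees=True)
print(((np.array([.442,.003,.0095])-p)*1e3).round(1),np.rad2deg((T*R.inv()).as_rotvec()).round(2))
E
```

```text
[-151.3 -215.3 -117.3] [-9.05 39.01 -7.97]
```

{"op": "drive_tool", "data": {
  "delta_pos": [
    [-1,0,15],
    [-1,0,40],
    [-1,0,60],
    [-20,-40,70],
    [-50,-80,70],
    [-80,-120,60],
    [-110,-160,50],
    [-135,-195,30],
    [-151,-215,0],
    [-151,-215,-30],
    [-151,-215,-60],
    [-151,-215,-80],
    [-151,-215,-95],
    [-151,-215,-100],
    [-151,-215,-100]
  ],
  "rot": [
    [0,0,0],
    [0,0,0],
    [0,0,0],
    [-1.5,6.5,-1.3],
    [-3,13,-2.6],
    [-4.5,19.5,-4],
    [-6,26,-5.3],
    [-7.5,32.5,-6.6],
    [-9.05,39,-7.97],
    [-9.05,39,-7.97],
    [-9.05,39,-7.97],
    [-9.05,39,-7.97],
    [-9.05,39,-7.97],
    [-9.05,39,-7.97],
    [-9.05,39,-7.97]
  ]
}}

```text
clock: 19.5
tcp_pos: [0.4421, 0.0033, 0.0262]
eef_rot: [-180.0, -22.1, -171.1]
ft_force: [0.4, -0.3, -1.3]
finger_gap: 0.207
grip_force: 131.3
```

{"op": "drive_tool", "data": {
  "delta_pos": [
    [0,0,-4],
    [0,0,-8],
    [0,0,-11],
    [0,0,-13],
    [0,0,-14],
    [0,0,-14]
  ],
  "rot": [
    [0,0,0],
    [0,0,0],
    [0,0,0],
    [0,0,0],
    [0,0,0],
    [0,0,0]
  ]
}}

```text
clock: 20.1
tcp_pos: [0.4421, 0.0032, 0.0123]
eef_rot: [-180.0, -22.0, -171.1]
ft_force: [-0.0, -0.1, -1.8]
finger_gap: 0.199
grip_force: 131.3
```

{"op": "drive_tool", "data": {
  "delta_pos": [
    [0,0,-1],
    [0,0,-2],
    [0,0,-3],
    [0,0,-3]
  ],
  "rot": [
    [0,0,0],
    [0,0,0],
    [0,0,0],
    [0,0,0]
  ]
}}

```text
clock: 20.5
tcp_pos: [0.4422, 0.0032, 0.0093]
eef_rot: [-180.0, -22.0, -171.1]
ft_force: [0.4, -0.1, 0.3]
finger_gap: 0.207
grip_force: 131.3
```

Touching the desk, so I'll release and back out along the tool axis.

{"op": "drive_tool", "data": {
  "delta_pos": [
    [0,0,0],
    [0,0,0],
    [0,0,0],
    [0,0,0],
    [0,0,0],
    [0,0,0]
  ],
  "rot": [
    [0,0,0],
    [0,0,0],
    [0,0,0],
    [0,0,0],
    [0,0,0],
    [0,0,0]
  ],
  "jaw": 60
}}

```text
clock: 21.1
tcp_pos: [0.4421, 0.0032, 0.0093]
eef_rot: [-180.0, -22.0, -171.1]
ft_force: [0.5, -0.5, 0.3]
finger_gap: 0.708
grip_force: 0.0
```

{"op": "drive_tool", "data": {
  "delta_pos": [
    [4,0.6,10],
    [12,2,30],
    [22,4,60],
    [30,6,100],
    [35,60,150],
    [30,120,190],
    [30,170,220],
    [25,198,222],
    [25,198,222],
    [25,198,222]
  ],
  "rot": [
    [0,0,0],
    [0,0,0],
    [0,0,0],
    [0,0,0],
    [1,-7,0],
    [2,-14,0],
    [3.3,-21.7,0],
    [3.3,-21.7,0],
    [3.3,-21.7,0],
    [3.3,-21.7,0]
  ]
}}

```text
clock: 22.1
tcp_pos: [0.4677, 0.2047, 0.2343]
eef_rot: [-180.0, 0.2, -170.9]
ft_force: [0.2, -1.4, 0.5]
finger_gap: 0.699
grip_force: 0.0
```

```bash
python3 - <<'E'
from geo import *
o=observe();print(o['clock'],o['tcp_pos'],o['eef_rot'])
im=cap('wrist','w20');f=im['frame'].astype(int)
b=[('blade0',Wd(-46,48.5),.037),('pin',Wd(-45.5,-46),.052),('post',Wd(62.5,-46),.053),('eye',Wd(56,-46),.042),('neck',Wd(37.5,-46),.044),('shoulder',Wd(45,-46),.044)]
q={n:proj(im,[*w,z])[0] for n,w,z in b};print({k:v.round(1) for k,v in q.items()})
# blade: light-green-grey disc segmentation by Hough
g=cv2.cvtColor(im['frame'],cv2.COLOR_RGB2GRAY)
print('circles',cv2.HoughCircles(g,cv2.HOUGH_GRADIENT,1,20,param1=80,param2=12,minRadius=12,maxRadius=20))
for d in range(-20,24,4): # greenness along the blade
    x,y=(q['blade0']+[0,0]).round().astype(int);print(f[y+d,x],end=' ')
h=((f[:,:,0]-f[:,:,2]>70)&(f[:,:,0]>120)).astype(np.uint8);h[:,:80]=0;h[:,140:]=0;h[:60]=0;h[200:]=0
c=max(cv2.findContours(h,0,2)[0],key=cv2.contourArea);r=cv2.minAreaRect(c);print('\nhandle',r,onz(im,*r[0],.02))
# ascii of the hook/post zone: greyscale deviations from plate
x,y=q['eye'].round().astype(int)
for yy in range(y-30,y+22): print(''.join(' ' if g[yy,xx]>198 else ('.' if g[yy,xx]>180 else('o' if g[yy,xx]>130 else '#')) for xx in range(x-16,x+18)))
E
```

```text
22.1 [0.46768387 0.20467801 0.23428589] [-179.99214503    0.1821749  -170.94606633]
{'blade0': array([309.2, 129.8]), 'pin': array([230.8, 143.2]), 'post': array([245.1, 227. ]), 'eye': array([244.6, 219. ]), 'neck': array([242.4, 206.5]), 'shoulder': array([243.3, 211.9])}
circles [[[306.5 128.5  17.2]
  [413.5 278.5  19.4]
  [306.5 291.5  17.2]
  [ 86.5 237.5  19.4]
  [ 56.5 233.5  19.4]
  [402.5 152.5  15. ]
  [ 55.5 286.5  19.4]
  [ 21.5 245.5  18.3]
  [ 81.5  75.5  18.3]
  [439.5 128.5  17.2]
  [202.5 190.5  19.4]
  [489.5 220.5  19.4]
  [100.5 285.5  13.6]
  [ 39.5 118.5  13.8]
  [275.5 112.5  17.2]
  [489.5 311.5  19.4]
  [ 41.5 147.5  13.7]
  [474.5 253.5  19.4]
  [ 26.5 294.5  18.3]
  [ 86.5 303.5  16.1]
  [444.5 295.5  19.4]
  [124.5 276.5  12.7]
  [217.5 249.5  16.1]
  [ 51.5 197.5  17.2]
  [141.5 229.5  13.8]
  [246.5 330.5  15. ]
  [231.5 180.5  13.8]
  [446.5 223.5  14.7]]]
[ 97  98 103] [190 195 192] [183 189 187] [186 191 189] [190 195 193] [185 191 189] [187 192 190] [185 190 188] [185 191 189] [67 67 72] [56 56 59] 
handle ((100.01478576660156, 131.584716796875), (8
[... 1212 characters left out ...]

        ..oo .o###o ..o.          
         .oo .o###o.oo.           
         o.oo.####ooo.o        .  
          ..o#oooo#o..         .  
           .oooooooooo    .    .  
            ooooooo##o    .       
            .oo..oo###    .       
             oo..oo###.    .      
              ooo#####o    .    . 
                .#####o           
                 o####o    .    . 
                 o#####    .    . 
      ###.       .#####     .     
.   .#####o       #####     .     
o   o#####o       ####o     .    .
o   o#####o        oo.      .     
#   o#####o     ..                
#    o###o.                    .oo
#.    ooo.             .ooo#######
#o             ..oo###############
```

```bash
python3 -c "
from station import *
print(job_done())"
```

```text
the job is handed in; nothing more can be done
None
```

The spring's hook is seated in the anchor post's neck with the shutter closed on its stop, the puller is back flat on the desk beside the unit, and the job was handed in at about 22 s; no verdict came back.

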